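# Clamp a sample rod and index it to the third click

### The arm

A 6-joint arm with a two-finger parallel gripper is mounted at the origin on the work surface. World frame = base frame: x ahead of the robot, y to its left, z up, the work surface at z = 0. Lengths are in mm, angles in rad, forces in N, time in s.
With the tool pointing down it reaches from about 350 to 875 mm from the base axis. Payload 4.2 kg.
Tool frame: the origin (TCP) lies midway between the tips of the shut fingers; the grasp point (between the pads) lies 19 mm behind it; z points along the fingers, y is the direction in which the jaws open and shut (so a half turn about z gives the same grasp; the last joint's range is limited). The gripper opens to 85 mm and grips with 20 to 120 N. Pads are 22 mm wide; open, the fingers measure 114 mm over their backs; the gripper's body (76 mm by 85 mm) begins 54 mm behind the grasp point. The pads swing forward as they close: fully open they stand 13 mm farther back than shut.
Start: joints at [1.374, 0.385, 0.008, 0, -1.194, -0.259], TCP at [275.079, 561.187, 231.312] pointing down, gripper open.
Joint ranges: [-3.14, 3.14], [-1.21, 2.06], [-1.07, 1.41], [-3.16, 2.05], [-2.99, -0.16], [-3.1, 3.1]. Speed limits (rad/s): [2.79, 2.79, 3.14, 3.14, 3.14, 3.14].

### API

Orientations are given as a unit quaternion [x, y, z, w].
In Python, from bench import read_state, get_image, job_done, search_frame, regions_of gives the robot as it stands.
- The arm moves only by the tool servo_tool, never from a script. Its arguments are lists of equal length, an entry for each row: "turn": the turn, a rotation vector about the world's x, y, z in rad, a list of three; "dp": the shift along the world's x, y, z in m, a list of three; "fingers": the finger opening in m, from 0 to 0.0854. In form: {"turn": [[rx, ry, rz], ...], "dp": [[tx, ty, tz], ...], "fingers": [fingers, ...]}. A call has exactly 5 rows; each row shifts and turns the pose as measured when the row begins; what a row does not reach is not made up. A row lasts 1/8 s, in which the tool goes at most 62.5 mm and 10.7 degrees, less where a joint would pass 70% of its speed; a pose out of reach is approached as far as the arm can. A call is refused whole if a number of a shift passes 0.0625 or a number of a turn 0.188, either way. A call with a gripper value outside its range is refused whole. The fingers move at their own pace and stop on an object; the grip force is fixed at half the most. Time passes only in rows, so rows that do not move let the fingers close, or fill a call up. It gives the time, the measured TCP pose, the force and the opening at its end, in the units of the state.
- read_state(): the state, without advancing time (a new reading comes with each control period).
- get_image(name): name is "scene" or "top" or "wrist"; returns a dict with "img" (420x560x3 uint8, red, green, blue), "vfov" (degrees; the focal length in pixels is half the picture's height over the tangent of half this angle, whatever the lens; pixels are square), "cx", "cy" (the principal point, pixels), "world_from_camera" (4x4, takes a point from camera to world coordinates); the wrist camera has in their place "mount" (4x4, takes a point from camera to tool coordinates, whose origin is the TCP and whose axes are the flange's). Camera axes: x right, y down, z forward; pixel columns grow to the right and rows downward; lengths in mm; the calibration is good to about 2 mm. A picture is of the moment at which its call begins: read the wrist's pose just before it. There is no depth.
- job_done(): hands the job in, once; it reports no verdict.
Trained networks look in the newest picture that a camera, given by its name, has taken for a name from the list of things; names that differ only in an ending like _2 or _b are one class to them, and where a whole thing is asked for, a point or a joint stands for the part that bears it (a point fixed in the world has none). Each returns a list of dicts, best first, with "score" (0 to 1); they miss things now and then, are a little off and sometimes report something else, mostly with a low value. They report only what shows in the picture. A call takes as long as a camera call.
- search_frame(query, camera): "box" ([left, top, width, height] in pixels, round what is visible of it).
- regions_of(query, camera): "region" (420x560 bool, what is visible of it) and "box" ([left, top, width, height] in pixels, round what is visible of it).
The state is a dict: "clock": time; "joints": joint angles; "joint_vel": joint speeds; "joint_efforts": joint torques, N m; "position": TCP position; "ee_rot": TCP orientation; "contact_force": force on the tool from outside, world axes, zero at the start; "wrist_torque": the same for the moment, N m; "gripper_width": finger opening in mm.
Only numpy, scipy, OpenCV 4.12 (cv2) and the standard library are available. Lean on these libraries where they do the work, as an engineer would, in place of code of your own. Each camera call takes 0.05 s, during which the arm holds its last target. There are 200 camera calls.

### The job

The copper sample rod stands loose in the open chuck of the rod stage: turn the chuck's steel sleeve clockwise (seen from above) until the jaws have closed and grip the rod firmly and upright. Then turn the black index knob anticlockwise back to its home stop and from there clockwise, counting three clicks, to the third stop, without running on past it. Finish while still holding the knob with the fingers, settled in the third click, so that the rod keeps still for the reading, and leave the other things on the bench where they are.

Things in the scene. Friction and masses are not known exactly. Their poses are not given: they have to be found in the camera images.
- stage: rod stage, fixed to the bench: base plate 200 (x) x 270 (y) x 12 mm, white gear box 115 x 240 mm, top 50 mm above the bench. Origin on the bench; x points away from the operator's side, z up. Chuck axis (upright) at (0, +70) mm, knob axis at (0, -70) mm. Behind the chuck stands an optical probe: nose 86 mm from the chuck axis in +x, top 134 mm above the bench
- chuck_grip (a point): where to grip the chuck sleeve: on the chuck axis, 88 mm above the bench. The sleeve is a round steel cylinder, 40 mm in diameter, 66 to 103 mm above the bench, gripped at any yaw; a collar of 54 mm diameter lies below it, top at 58 mm. The rod sticks up out of it to 130 mm above the bench: fingers straddle the rod
- sleeve (a joint): turn of the chuck sleeve in rad, growing clockwise seen from above, which closes the jaws; 0 is fully open, starts anywhere from 0.15 to 0.5, ends at 1.9. All jaws move in 2 mm per rad and meet the rod at about 1.25; 0.2 to 0.35 rad further makes it tight, so one grasp with 1.4 rad of wrist room will do. Drag 0.15 N m, tight 0.2 to 0.3 N m. It stays where it is left (self-locking)
- jaw1: one of the three dark steel jaws, 4.5 mm wide, tops at 112 mm above the bench; its origin is on the chuck's axis when fully open and moves with the jaw
- jaw2: the second jaw, likewise
- jaw3: the third jaw, likewise
- rod: the copper sample rod, 10 mm in diameter, 66 mm long, 44 g, standing in the chuck; origin at the centre of its lower end, which stands 64 mm above the bench on the floor of the bore; z along the rod. The jaws centre it as they close
- index (a joint): angle of the index knob in rad, growing clockwise seen from above. 0 is the home stop (first notch; hard stop 0.03 rad behind it); notches follow every 24 degrees (0.419 rad): the third click from home settles at 1.257. A sprung ball draws the knob into each notch. Turning over a crest takes about 0.2 N m. Starts near the first or second notch or between. The rod turns a sixth as far
- knob_grip (a point): where to grip the index knob: on its axis, 88 mm above the bench, turning with it. x runs along the knob's bar: 46 mm long (x), 14 mm wide (y), 66 to 103 mm above the bench. The white pointer line on its -x half points to the red home mark (the stage's -x) at joint value 0. Below are a skirt of 46 mm and the notched plate of 67 mm diameter, tops 66 and 59 mm above the bench
- index_knob: the black knob itself (skirt and bar), origin on its axis 52 mm above the bench
- rod_block: bystander, to be left alone: a loose blue plastic block 50 x 110 x 30 mm holding four spare sample rods (10 mm thick, 60 mm to their tops); origin under its centre
- vial: bystander, to be left alone: a small amber glass vial with white cap, 27 mm in diameter, 58 mm tall; origin under its centre
- solvent: bystander, to be left alone: a clear 500 ml bottle with blue cap, 86 mm in diameter, 176 mm tall; origin under its centre
- beaker: bystander, to be left alone: a glass beaker, 68 mm in diameter, 88 mm tall; origin under its centre
- driver: bystander, to be left alone: a screwdriver lying on the bench; origin at its middle underside
- tip_box: bystander, to be left alone: a closed pipette-tip box, grey with blue lid, 87 x 124 x 63 mm; origin under its centre
- wash: bystander, to be left alone: a white plastic bottle with red cap, 56 mm in diameter, 120 mm tall; origin under its centre

How it is judged:
By the outcome, as a careful person would: the job done as asked, in the order asked, and still so for the second after the job is handed in, while the arm keeps its last pose, push and grip.
It also fails if it takes over 51 s, if anything falls off the work surface, if the arm or the gripper's body presses on something with over 40 N, if the wrist force passes 120 N, or if a joint passes its speed limit or range.

## Working session

There is one attempt and no reset: what is moved stays moved. The work goes in short steps, Python scripts to look and compute and a tool call to move; the robot and the scene stay as the last step left them, time stands still between calls to the robot, and variables do not carry over. Pictures are saved under pics/ and viewed, about 8 in all and at most 12, crops included, and the job is handed in when it is done.

Besides the shell and the picture viewer there is one more tool, called after "Request:" in YAML: its name, and indented under it one key for each argument. servo_tool: Moves the arm, as the interface text tells. Its arguments: {"type":"object","properties":{"turn":{"type":"array","items":{"type":"array","items":{"type":"number"}}},"dp":{"type":"array","items":{"type":"array","items":{"type":"number"}}},"fingers":{"type":"array","items":{"type":"number"}}},"required":["turn","dp","fingers"]}

```bash
mkdir -p pics
cat > h.py <<'E'
import numpy as np, cv2
from bench import *
from scipy.spatial.transform import Rotation as R
def save(im,n): cv2.imwrite('pics/'+n,cv2.cvtColor(im,cv2.COLOR_RGB2BGR))
def ray(c,u,v,T=None):
    f=210/np.tan(np.radians(c['vfov'])/2)
    T=c['world_from_camera'] if T is None else T
    T=np.array(T); d=T[:3,:3]@np.array([(u-c['cx'])/f,(v-c['cy'])/f,1]); return T[:3,3],d
def atz(c,u,v,z,T=None):
    o,d=ray(c,u,v,T); return o+d*(z-o[2])/d[2]
def proj(c,p,T=None):
    f=210/np.tan(np.radians(c['vfov'])/2)
    T=np.array(c['world_from_camera'] if T is None else T); q=T[:3,:3].T@(np.array(p)-T[:3,3]); return f*q[0]/q[2]+c['cx'],f*q[1]/q[2]+c['cy']
def wT(c,s):
    T=np.eye(4);T[:3,:3]=R.from_quat(s['ee_rot']).as_matrix();T[:3,3]=s['position'];return T@np.array(c['mount'])
E
python3 - <<'E'
from h import *
s=read_state();print(s)
ims=[]
for n in ['scene','top']:
    c=get_image(n);ims.append(c['img']);print(n,c['vfov'],c['cx'],c['cy'],np.round(c['world_from_camera'],3).tolist())
    save(c['img'],n+'0.png')
    for q in ['stage','sleeve','index_knob','rod','rod_block','vial','solvent','beaker','driver','tip_box','wash']:
        print(q,[(round(r['score'],2),np.round(r['box']).tolist()) for r in search_frame(q,n)[:2]])
c=get_image('wrist');print(np.round(c['mount'],3).tolist(),c['vfov'])
E
```

```text
{'clock': 0.0, 'joints': array([ 1.37361475e+00,  3.85579917e-01,  6.56203054e-03, -4.80801623e-04,
       -1.19397660e+00, -2.58627635e-01]), 'joint_vel': array([-0.00101802, -0.00084124, -0.00022884,  0.00052708, -0.00223524,
        0.00281963]), 'joint_efforts': array([ 1.17845324e-03, -3.92295527e+01,  1.88399345e+01,  4.18614373e+00,
       -4.59312359e-03, -1.54836624e-06]), 'position': array([274.82951952, 560.66165593, 230.18521064]), 'ee_rot': array([ 9.74121301e-01, -2.26023079e-01, -1.89569617e-04,  1.10542529e-03]), 'contact_force': array([ 2.33487926e-01, -8.03624760e-01,  2.54752790e-04]), 'wrist_torque': array([0.00737606, 0.01861233, 0.01048844]), 'gripper_width': 85.06853937267266}
scene 42.30562276909745 279.8506339616937 211.70511390827357 [[0.285, 0.546, -0.788, 1587.085], [0.958, -0.175, 0.225, -302.639], [-0.015, -0.82, -0.573, 887.573], [0.0, 0.0, 0.0, 1.0]]
stage [(0.66, [226.0, 216.0, 108.0, 81.0])]
sleeve [(0.57, [300.0, 220.0, 18.0, 16.0]), (0.29, [376.0, 152.0, 18.0, 42.0])]
index_knob [(0.68, [241.0, 222.0, 25.0, 27.0]), (0.34, [248.0, 209.0, 47.0, 20.0]
[... 536 characters left out ...]
0.087, 413.005], [-1.0, 0.001, -0.014, 21.486], [0.013, -0.087, -0.996, 1127.293], [0.0, 0.0, 0.0, 1.0]]
stage [(0.89, [231.0, 121.0, 107.0, 105.0])]
sleeve []
index_knob [(0.85, [297.0, 180.0, 26.0, 27.0])]
rod []
rod_block [(0.72, [257.0, 222.0, 44.0, 32.0]), (0.16, [120.0, 260.0, 33.0, 17.0])]
vial [(0.57, [352.0, 203.0, 11.0, 10.0])]
solvent [(0.71, [114.0, 119.0, 44.0, 40.0])]
beaker [(0.76, [115.0, 210.0, 40.0, 30.0]), (0.32, [250.0, 171.0, 14.0, 19.0])]
driver [(0.66, [416.0, 208.0, 16.0, 71.0])]
tip_box []
wash [(0.55, [119.0, 256.0, 33.0, 23.0])]
[[-0.001, -0.945, -0.327, 84.693], [1.0, -0.001, -0.001, -0.04], [0.001, -0.327, 0.945, -141.989], [0.0, 0.0, 0.0, 1.0]] 64.54277073951135
```

View pics/scene0.png

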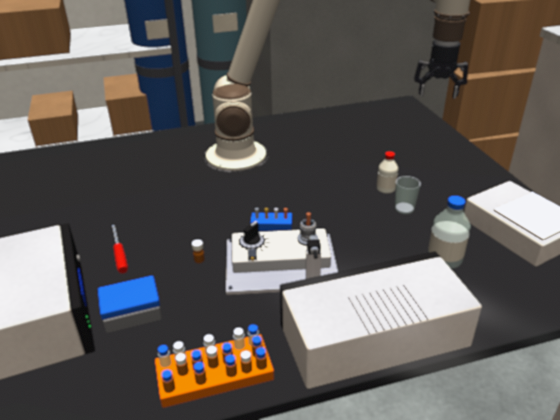

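View pics/top0.png

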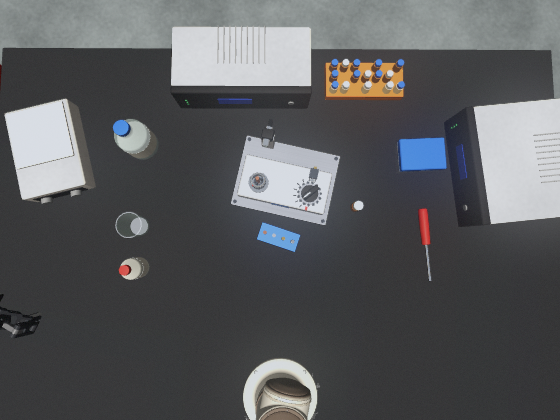

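The scene picture shows the stage mid-bench, knob left (252,235) and chuck right (308,228). In the top picture the chuck is at (259,181), the knob at (310,193) and the probe at (268,135), with the blue block just in front.

Run:
```python
from h import *
c=get_image('top')
P=[atz(c,u,v,12)[:2] for u,v in [(249,136),(340,157),(326,224),(232,205)]]
print(np.round(P,1)); m=np.mean(P,0)
ch=atz(c,259,181,110)[:2]; k=atz(c,310,193,100)[:2]
print(m,ch,k,(ch+k)/2,np.linalg.norm(ch-k)); d=ch-k; print('yaw',np.degrees(np.arctan2(-d[0],d[1])))
for i,(a,b) in enumerate([(0,1),(3,2)]):
    d=P[a]-P[b];print(np.degrees(np.arctan2(-d[0],d[1])),np.linalg.norm(d))
im=c['img'][110:270,215:375];save(cv2.resize(im,(600,600),interpolation=cv2.INTER_CUBIC),'top1.png')
```

```text
[[ 709.6   83.5]
 [ 649.5 -172.9]
 [ 460.8 -130.9]
 [ 514.1  130.1]]
[583.47988697 -22.54763902] [566.56818706  52.21347054] [536.83405164 -78.68643144] [551.70111935 -13.23648045] 134.23450803397432
yaw -12.797672194028912
-13.185674620470172 263.4044030237018
-11.549709901922482 266.38059572668925
```

View pics/top1.png

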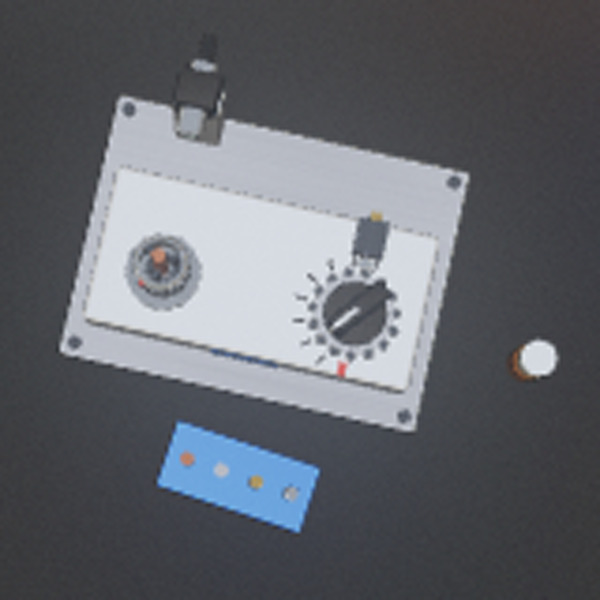

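The crop shows the chuck at (161,268), the knob at (358,315) with its white pointer to the lower left, about 0.5 rad clockwise of the red mark at (342,370). I'll move above the chuck now.

Request:
servo_tool:
  turn:
    - [0, 0, 0]
    - [0, 0, 0]
    - [0, 0, 0]
    - [0, 0, 0]
    - [0, 0, 0]
  dp:
    - [0.03, -0.05, 0]
    - [0.03, -0.05, 0]
    - [0.03, -0.05, 0]
    - [0.03, -0.05, 0]
    - [0.03, -0.05, 0]
  fingers: [0.085, 0.085, 0.085, 0.085, 0.085]

```text
clock: 1.92
position: [426.7, 307.5, 231.0]
ee_rot: [0.975, -0.222, 0.001, -0.001]
contact_force: [0.7, 0.4, -0.1]
gripper_width: 85.0
```

Request:
servo_tool:
  turn:
    - [0, 0, 0]
    - [0, 0, 0]
    - [0, 0, 0]
    - [0, 0, 0]
    - [0, 0, 0]
  dp:
    - [0.03, -0.05, 0]
    - [0.03, -0.05, 0]
    - [0.03, -0.05, 0]
    - [0.03, -0.05, 0]
    - [0.03, -0.05, 0]
  fingers: [0.085, 0.085, 0.085, 0.085, 0.085]

```text
clock: 2.55
position: [580.9, 49.0, 232.9]
ee_rot: [0.975, -0.221, 0.003, -0.002]
contact_force: [0.4, 0.9, -0.8]
gripper_width: 85.2
```

Run:
```python
from h import *
get_image('wrist')
s=read_state();c=get_image('wrist');T=wT(c,s);print(s['position'],s['joints'],s['joint_vel'])
save(c['img'],'w1.png')
for q,z in [('sleeve',103),('index_knob',84),('rod',130),('stage',50),('jaw1',112)]:
    for r in regions_of(q,'wrist')[:3]:
        b=r['box'];ys,xs=np.nonzero(r['region']);print(q,r['score'],np.round(b),atz(c,b[0]+b[2]/2,b[1]+b[3]/2,z,T).round(1),xs.mean(),ys.mean())
```

```text
[583.50888636  43.74248833 232.51785385] [ 0.35229071  0.31292287 -0.09703208  0.0017748  -1.154445    0.76653381] [ 0.08579544 -0.02793591 -0.05833579 -0.02914656  0.01588065 -0.15625872]
sleeve 0.56 [252. 187.  44.  47.] [578.5  54.  103. ] 273.93090569561156 206.98879551820727
index_knob 0.62 [380. 136.  79.  68.] [550.5 -75.6  84. ] 415.324861878453 169.8193370165746
index_knob 0.39 [279. 204.   5.  16.] [568.7  51.2  84. ] 281.37931034482756 210.68965517241378
rod 0.55 [265. 198.  12.  36.] [582.9  53.7 130. ] 271.8925 217.0875
stage 0.63 [182.  14. 283. 240.] [611.2 -13.7  50. ] 331.4708162141556 134.40795882926002
jaw1 0.61 [256. 206.   8.  13.] [584.5  64.  112. ] 261.7692307692308 212.52564102564102
jaw1 0.44 [379. 135.  75.  72.] [561.5 -65.5 112. ] 415.36992316136116 169.7469813391877
```

View pics/w1.png

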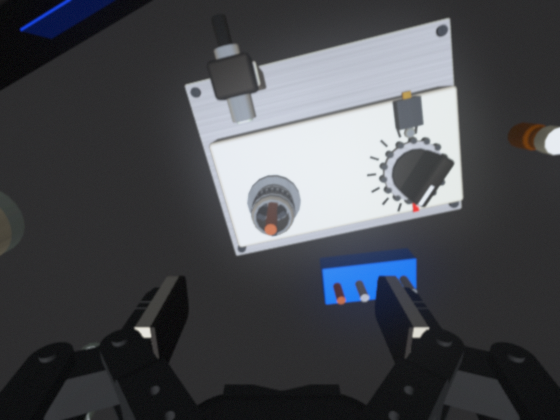

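The wrist view shows the chuck at (272,208) with the rod tip at (271,230), the knob at (420,175) with its pointer near the red mark (415,207), and the gear-box top corners at about (212,143), (456,87), (462,201) and (238,247).

Run:
```python
from h import *
get_image('wrist')
s=read_state();c=get_image('wrist');T=wT(c,s);print(s['position'],s['joint_vel'].round(3))
im=c['img'];save(cv2.resize(im[60:280,170:490],None,fx=2.5,fy=2.5,interpolation=cv2.INTER_CUBIC),'w2.png')
t=get_image('top')
for q,z in [('sleeve',103),('index_knob',84),('rod',130),('chuck_grip',103)]:
    for r in search_frame(q,'wrist')[:1]:
        b=r['box'];print(q,round(r['score'],2),np.round(b),atz(c,b[0]+b[2]/2,b[1]+b[3]/2,z,T).round(1))
```

```text
[579.53703823  51.9800131  232.79380646] [ 0.005 -0.     0.001  0.002 -0.     0.001]
sleeve 0.6 [259. 180.  42.  48.] [577.3  55.4 103. ]
index_knob 0.96 [386. 129.  79.  68.] [551.3 -73.6  84. ]
chuck_grip 0.74 [195.   3. 275. 247.] [617.7 -10.3 103. ]
```

View pics/w2.png

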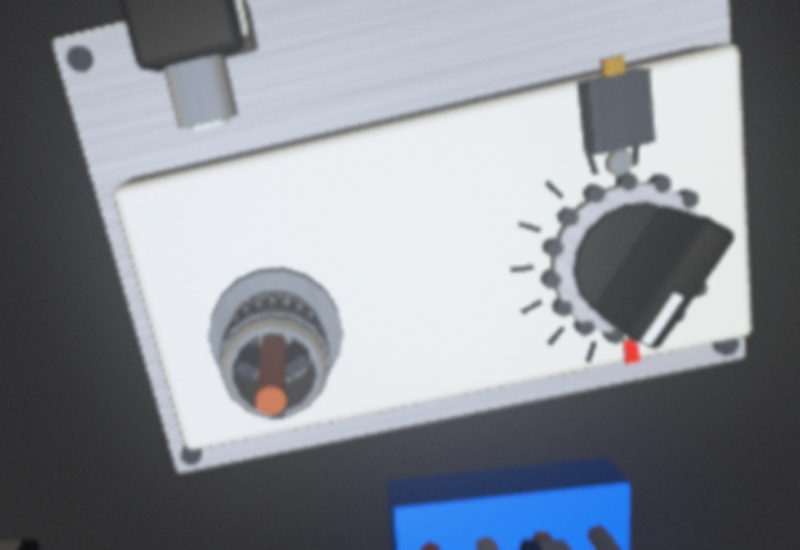

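Run:
```python
from h import *
s=read_state();c=get_image('wrist');T=wT(c,s)
g=lambda u,v,z:atz(c,170+u/2.5,60+v/2.5,z,T)[:2]
C=np.array([g(*p,50) for p in [(118,188),(738,45),(750,332),(187,448)]]);print(C.round(1),C.mean(0))
for a,b in [(0,1),(1,2),(2,3),(3,0)]: print(np.linalg.norm(C[a]-C[b]))
d=C[0]+C[3]-C[1]-C[2];y1=np.degrees(np.arctan2(-d[0],d[1]));print('yaw',y1)
print('sleeve top',g(274,368,103),'collar',g(276,333,58),'rod',g(271,401,130),'r',g(326,368,103)-g(222,368,103))
print('plate',g(632,262,59),'pointer',g(678,297,103),g(650,343,103))
d=g(650,343,103)-g(678,297,103);print('ptr dir',np.degrees(np.arctan2(d[1],d[0])))
print('red',g(631,350,50))
yaw=np.radians(y1);m=C.mean(0)
for n,yy in [('ch',70),('kn',-70)]: print(n,m+[-yy*np.sin(yaw),yy*np.cos(yaw)])
```

```text
[[ 650.9   87.1]
 [ 598.5 -141. ]
 [ 490.6 -116.1]
 [ 543.   113.5]] [570.73036487 -14.12488569]
233.99460996825096
110.7560460181784
235.5560664986306
111.11249384203713
yaw -12.904918089853538
sleeve top [575.12569338  56.33684187] collar [574.66012573  56.21302309] rod [573.6389605   57.77960236] r [-15.40805331 -32.38900912]
plate [541.78809661 -79.23960911] pointer [539.67198465 -76.39416965] [528.22148937 -63.13978219]
ptr dir 130.82380886681568
red [503.86712011 -70.39283845]
ch [586.36372986  54.10705623]
kn [555.09699987 -82.35682762]
```

Request:
servo_tool:
  turn:
    - [0, 0, 0]
    - [0, 0, 0]
    - [0, 0, 0]
    - [0, 0, 0]
    - [0, 0, 0]
  dp:
    - [-0.0045, 0.004, -0.04]
    - [0, 0, -0.04]
    - [0, 0, -0.03]
    - [0, 0, -0.01]
    - [0, 0, 0]
  fingers: [0.085, 0.085, 0.085, 0.085, 0.085]

```text
clock: 3.92
position: [576.5, 56.2, 111.9]
ee_rot: [0.975, -0.22, 0.005, -0.003]
contact_force: [1.0, 1.3, 0.6]
gripper_width: 84.9
```

Request:
servo_tool:
  turn:
    - [0, 0, 0]
    - [0, 0, 0]
    - [0, 0, 0]
    - [0, 0, 0]
    - [0, 0, 0]
  dp:
    - [-0.0015, 0, -0.02]
    - [0, 0, -0.02]
    - [0, 0, 0]
    - [0, 0, 0]
    - [0, 0, 0]
  fingers: [0.085, 0.085, 0.085, 0.06, 0.05]

```text
clock: 4.55
position: [580.7, 57.9, 79.1]
ee_rot: [0.976, -0.219, 0.012, -0.007]
contact_force: [-0.0, 0.1, 0.1]
gripper_width: 51.5
```

Run:
```python
from h import *
s=read_state();c=get_image('wrist');print(s)
save(c['img'],'w3.png')
```

```text
{'clock': 4.55, 'joints': array([ 0.37777694,  0.45469908, -0.30895679,  0.00292069, -0.78035944,
        0.74897182]), 'joint_vel': array([-0.00101933, -0.01152252,  0.01273048,  0.00449328, -0.00460187,
       -0.00083496]), 'joint_efforts': array([ 4.23380494e-03, -3.83286095e+01,  1.46610001e+01,  3.24793898e+00,
        5.17336722e-02, -1.81274550e-05]), 'position': array([580.67206431,  57.85213594,  79.1440024 ]), 'ee_rot': array([ 0.97559079, -0.21918538,  0.01164057, -0.00669895]), 'contact_force': array([-0.00679369,  0.14843924,  0.0553453 ]), 'wrist_torque': array([-0.02896269,  0.04677479,  0.05269019]), 'gripper_width': 51.51123357214074}
```

View pics/w3.png

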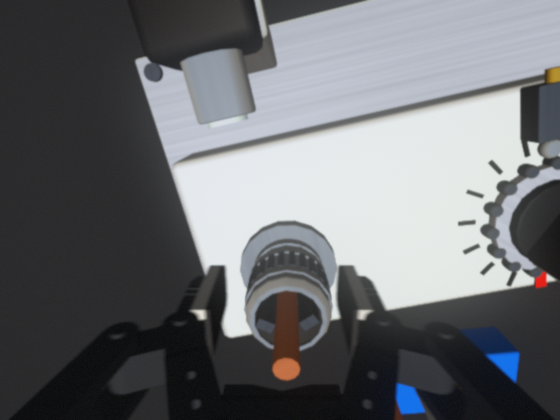

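The picture shows the sleeve mouth at (289,312) between the fingers, with the rod tip at (286,370) and clear of both. The tool has drifted into a small tilt, which I'll correct.

Run:
```python
from h import *
s=read_state();c=get_image('wrist');T=wT(c,s)
print('sleeve',atz(c,289,311,103,T),'collar',atz(c,288,264,58,T),'rod',atz(c,286,369,130,T))
M=R.from_quat(s['ee_rot']).as_matrix();print(M[:,2],s['position']-19*M[:,2], s['position'])
```

```text
sleeve [577.89471069  55.45543101 103.        ] collar [576.99404762  56.33850162  58.        ] rod [574.11109028  58.45009602 130.        ]
[ 0.02610477  0.00802223 -0.99962702] [580.35045524  57.75857963  98.25510641] [580.84644578  57.91100197  79.26219297]
```

Request:
servo_tool:
  turn:
    - [-0.008, 0.026, 0]
    - [0, 0, 0]
    - [0, 0, 0]
    - [0, 0, 0]
    - [0, 0, 0]
  dp:
    - [-0.004, -0.002, -0.004]
    - [0, 0, -0.004]
    - [0, 0, 0]
    - [0, 0, 0]
    - [0, 0, 0]
  fingers: [0.052, 0.052, 0.03, 0.03, 0.03]

```text
clock: 5.28
position: [576.6, 56.2, 71.1]
ee_rot: [0.976, -0.219, -0.001, 0.0]
contact_force: [-0.8, 0.4, 0.3]
gripper_width: 38.5
```

```bash
cat > st.py <<'E'
from h import *
s=read_state();M=R.from_quat(s['ee_rot']).as_matrix()
z=M[:,2];fix=np.cross(z,[0,0,-1])
print('t',round(s['clock'],2),'pos',s['position'].round(1),'yaw',round(np.arctan2(M[1,0],M[0,0]),3),'fix',fix.round(4),'F',s['contact_force'].round(1),'M',s['wrist_torque'].round(3),'w',round(s['gripper_width'],1),'j',s['joints'].round(2))
E
python3 st.py
```

```text
t 5.28 pos [576.6  56.2  71.1] yaw -0.442 fix [ 0.0001 -0.0015  0.    ] F [-0.8  0.4  0.3] M [ 0.043  0.077 -0.045] w 38.5 j [ 0.38  0.47 -0.3  -0.   -0.8   0.75]
```

Request:
servo_tool:
  turn:
    - [0, 0, 0]
    - [0, 0, -0.1]
    - [0, 0, -0.15]
    - [0, 0, -0.15]
    - [0, 0, -0.15]
  dp:
    - [0, 0, 0]
    - [0, 0, 0]
    - [0, 0, 0]
    - [0, 0, 0]
    - [0, 0, 0]
  fingers: [0.03, 0.03, 0.03, 0.03, 0.03]

```text
clock: 5.9
position: [575.1, 54.5, 71.1]
ee_rot: [0.876, -0.482, -0.002, 0.002]
contact_force: [-1.9, 0.4, 1.9]
gripper_width: 38.6
```

```bash
python3 st.py
```

```text
t 5.9 pos [575.1  54.5  71.1] yaw -1.007 fix [ 0.0014 -0.0053  0.    ] F [-1.9  0.4  1.9] M [0.049 0.278 0.141] w 38.6 j [ 0.37  0.47 -0.31 -0.   -0.8   0.19]
```

Request:
servo_tool:
  turn:
    - [0, 0, -0.12]
    - [0, 0, -0.1]
    - [0, 0, -0.08]
    - [0, 0, -0.08]
    - [0, 0, -0.05]
  dp:
    - [0, 0, 0]
    - [0, 0, 0]
    - [0, 0, 0]
    - [0, 0, 0]
    - [0, 0, 0]
  fingers: [0.03, 0.03, 0.03, 0.03, 0.03]

```text
clock: 6.52
position: [573.5, 53.9, 71.1]
ee_rot: [0.749, -0.663, -0.003, 0.002]
contact_force: [-0.5, 0.6, 0.3]
gripper_width: 38.9
```

```bash
python3 st.py
```

```text
t 6.53 pos [573.5  53.9  71.1] yaw -1.448 fix [-0.0006 -0.0079 -0.    ] F [-0.5  0.6  0.3] M [0.127 0.066 0.176] w 38.9 j [ 0.37  0.47 -0.31 -0.   -0.8  -0.25]
```

Request:
servo_tool:
  turn:
    - [0, 0.004, -0.05]
    - [0, 0.004, -0.05]
    - [0, 0, -0.05]
    - [0, 0, -0.05]
    - [0, 0, 0]
  dp:
    - [0, 0.001, 0]
    - [0, 0.001, 0]
    - [0, 0, 0]
    - [0, 0, 0]
    - [0, 0, 0]
  fingers: [0.03, 0.03, 0.03, 0.03, 0.03]

```text
clock: 7.15
position: [572.7, 53.9, 71.1]
ee_rot: [-0.678, 0.735, 0.006, -0.006]
contact_force: [-2.6, -0.7, -0.1]
gripper_width: 38.4
```

```bash
python3 st.py
```

```text
t 7.15 pos [572.7  53.9  71.1] yaw -1.651 fix [-0.0013 -0.0162 -0.    ] F [-2.6 -0.7 -0.1] M [ 0.038 -0.301 -0.057] w 38.4 j [ 0.37  0.47 -0.3  -0.01 -0.81 -0.45]
```

Request:
servo_tool:
  turn:
    - [0, -0.008, -0.04]
    - [0, -0.008, -0.04]
    - [0, 0, -0.04]
    - [0, 0, -0.04]
    - [0, 0, -0.04]
  dp:
    - [0.001, 0, 0]
    - [0.001, 0, 0]
    - [0, 0, 0]
    - [0, 0, 0]
    - [0, 0, 0]
  fingers: [0.03, 0.03, 0.03, 0.03, 0.03]

```text
clock: 7.78
position: [571.8, 54.0, 71.1]
ee_rot: [-0.603, 0.798, 0.002, -0.002]
contact_force: [-1.3, 0.9, 0.2]
gripper_width: 38.7
```

```bash
python3 st.py
```

```text
t 7.78 pos [571.8  54.   71.1] yaw -1.848 fix [-0.0009 -0.0055 -0.    ] F [-1.3  0.9  0.2] M [0.231 0.173 0.315] w 38.7 j [ 0.37  0.47 -0.31 -0.   -0.8  -0.65]
```

Request:
servo_tool:
  turn:
    - [0, -0.003, 0]
    - [0, -0.003, -0.02]
    - [0, 0, -0.02]
    - [0, 0, -0.02]
    - [0, 0, -0.02]
  dp:
    - [0, 0, 0]
    - [0, 0, 0]
    - [0, 0, 0]
    - [0, 0, 0]
    - [0, 0, 0]
  fingers: [0.03, 0.03, 0.03, 0.03, 0.03]

```text
clock: 8.4
position: [571.5, 54.1, 71.1]
ee_rot: [-0.57, 0.821, 0.0, -0.0]
contact_force: [-0.6, 0.9, 0.1]
gripper_width: 38.4
```

```bash
python3 st.py
python3 - <<'E'
from h import *
c=get_image('wrist');save(c['img'],'w4.png')
E
```

```text
t 8.4 pos [571.5  54.1  71.1] yaw -1.928 fix [-0.0001 -0.0001 -0.    ] F [-0.6  0.9  0.1] M [0.384 0.424 0.645] w 38.4 j [ 0.38  0.46 -0.32 -0.   -0.79 -0.73]
```

View pics/w4.png

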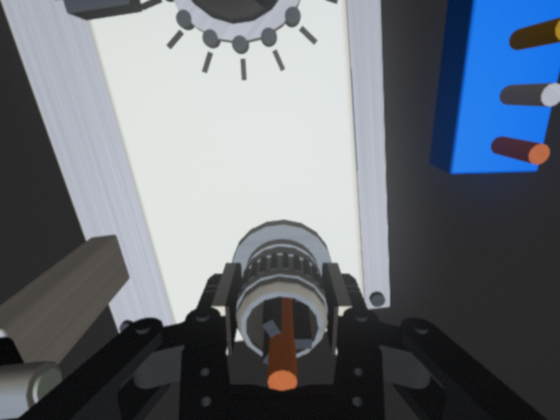

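Torque has jumped to 0.65 N m, so the chuck should be tight. The picture shows the sleeve between the pads at (283,315) and the rod tip at (283,380); I'll zoom in on the jaws to check them.

Run:
```python
from h import *
s=read_state();c=get_image('wrist');T=wT(c,s)
im=c['img'][210:400,200:370];save(cv2.resize(im,None,fx=3.1,fy=3.1,interpolation=cv2.INTER_CUBIC),'w5.png')
p=s['position']
for z in (103,112,130): print(z,proj(c,[p[0],p[1],z],T))
print('sleeve',atz(c,282,318,103,T),'rod',atz(c,283,379,130,T))
```

```text
103 (np.float64(282.67908039280684), np.float64(319.8975241402996))
112 (np.float64(282.78418194731006), np.float64(335.458524576786))
130 (np.float64(283.0449457013478), np.float64(374.0663730484866))
sleeve [571.48290726  53.18649111 103.        ] rod [572.26219782  56.00902408 130.        ]
```

View pics/w5.png

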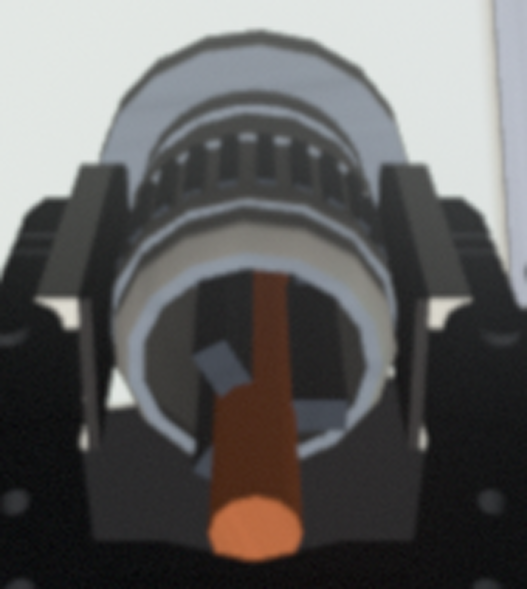

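The jaws close on the rod from all sides and it stands upright and centred. I'll release and rise.

Request:
servo_tool:
  turn:
    - [0, 0, 0]
    - [0, 0, 0]
    - [0, 0, 0]
    - [0, 0, 0]
    - [0, 0, 0]
  dp:
    - [0, 0, 0]
    - [0, 0, 0]
    - [0, 0, 0.02]
    - [0, 0, 0.04]
    - [0, 0, 0.05]
  fingers: [0.06, 0.06, 0.06, 0.06, 0.06]

```text
clock: 9.12
position: [569.0, 52.4, 178.9]
ee_rot: [-0.568, 0.823, 0.002, -0.005]
contact_force: [0.7, -0.7, 0.8]
gripper_width: 60.2
```

Request:
servo_tool:
  turn:
    - [0, 0, 0.1]
    - [0, 0, 0.18]
    - [0, 0, 0.18]
    - [0, 0, 0.18]
    - [0, 0, 0.18]
  dp:
    - [0, 0, 0.02]
    - [-0.008, -0.03, 0]
    - [-0.008, -0.04, 0]
    - [-0.008, -0.04, 0]
    - [-0.006, -0.02, 0]
  fingers: [0.06, 0.06, 0.06, 0.06, 0.06]

```text
clock: 9.75
position: [541.5, -79.6, 205.8]
ee_rot: [0.856, -0.517, 0.002, -0.002]
contact_force: [0.1, 0.2, 0.4]
gripper_width: 59.9
```

Request:
servo_tool:
  turn:
    - [0, 0, 0.12]
    - [0, 0, 0.1]
    - [0, 0, 0]
    - [0, 0, 0]
    - [0, 0, 0]
  dp:
    - [0, 0, 0]
    - [0, 0, 0]
    - [0, 0, 0]
    - [0, 0, 0]
    - [0, 0, 0]
  fingers: [0.06, 0.06, 0.06, 0.06, 0.06]

```text
clock: 10.38
position: [540.8, -82.2, 206.1]
ee_rot: [0.907, -0.42, 0.002, -0.002]
contact_force: [-0.4, 0.8, 0.5]
gripper_width: 60.1
```

```bash
python3 st.py
python3 - <<'E'
from h import *
s=read_state();c=get_image('wrist');save(cv2.resize(c['img'],(800,600)),'w6.png');T=wT(c,s)
for q,z in [('index_knob',84)]:
    for r in search_frame(q,'wrist')[:1]:
        b=r['box'];print(q,round(r['score'],2),np.round(b),atz(c,b[0]+b[2]/2,b[1]+b[3]/2,z,T).round(1))
E
```

```text
t 10.38 pos [540.8 -82.2 206.1] yaw -0.868 fix [-0.0023  0.0058  0.    ] F [-0.4  0.8  0.5] M [-0.01  -0.029  0.028] w 60.1 j [ 0.14  0.27 -0.23 -0.   -1.07  0.56]
index_knob 0.72 [243. 158.  75.  81.] [544.4 -83.5  84. ]
```

View pics/w6.png

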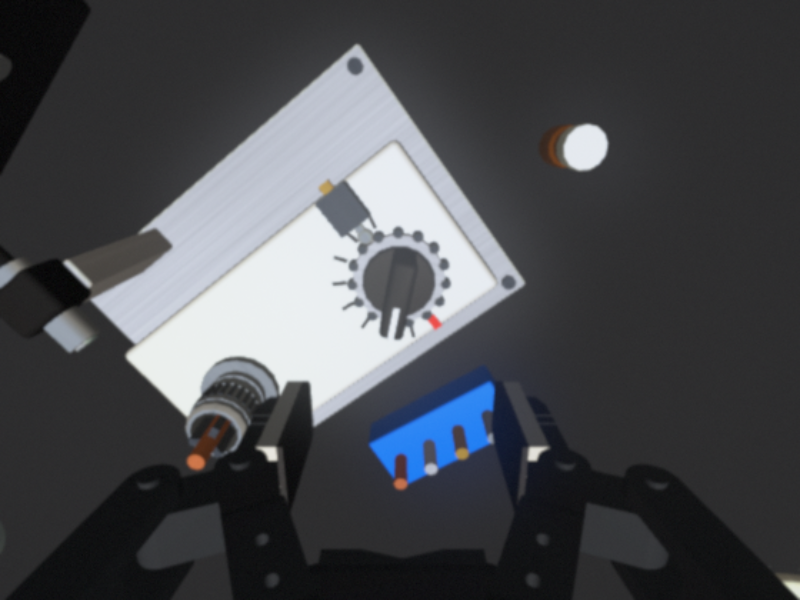

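The knob is centred under the tool: skirt centre (399,280), pointer line from (398,309) to (394,335), red mark at (435,321). The rod still stands in the chuck.

Run:
```python
from h import *
s=read_state();c=get_image('wrist');T=wT(c,s)
g=lambda u,v,z:atz(c,u*.7,v*.7,z,T)[:2]
a,b=g(398,309,103),g(394,335,103);d=b-a;print('line',a,b,np.degrees(np.arctan2(d[1],d[0])))
a,b=g(406,262,103),g(393,335,103);d=b-a;print('bar',a,b,(a+b)/2,np.linalg.norm(d),np.degrees(np.arctan2(d[1],d[0])))
print('plate',g(399,283,59),'skirt',g(399,279,66), 'red',g(435,321,50))
```

```text
line [539.74480191 -76.08484042] [531.46465169 -62.76869625] 121.87388188731384
bar [553.62942763 -99.17975969] [531.89138842 -62.40548693] [542.76040803 -80.79262331] 42.71872523627469 120.5882186895233
plate [540.71282686 -77.25505348] skirt [543.69063439 -80.91964367] red [503.29226129 -70.34035808]
```

Request:
servo_tool:
  turn:
    - [-0.002, 0.006, -0.1]
    - [0, 0, -0.055]
    - [0, 0, 0]
    - [0, 0, 0]
    - [0, 0, 0]
  dp:
    - [0.0015, 0.0015, -0.02]
    - [0, 0, -0.03]
    - [0, 0, -0.03]
    - [0, 0, -0.02]
    - [0, 0, 0]
  fingers: [0.06, 0.06, 0.06, 0.05, 0.045]

```text
clock: 11.15
position: [543.2, -80.2, 104.5]
ee_rot: [0.871, -0.492, 0.001, -0.001]
contact_force: [-0.6, 0.6, -0.7]
gripper_width: 45.1
```

```bash
python3 st.py
```

```text
t 11.15 pos [543.2 -80.2 104.5] yaw -1.028 fix [0.0003 0.0029 0.    ] F [-0.6  0.6 -0.7] M [ 0.001 -0.007  0.   ] w 45.1 j [ 0.15  0.38 -0.35  0.   -0.83  0.39]
```

Request:
servo_tool:
  turn:
    - [0, 0.003, 0]
    - [0, 0, 0]
    - [0, 0, 0]
    - [0, 0, 0]
    - [0, 0, 0]
  dp:
    - [0, 0, -0.015]
    - [0, 0, -0.013]
    - [0, 0, -0.003]
    - [0, 0, 0]
    - [0, 0, 0]
  fingers: [0.045, 0.045, 0.03, 0.005, 0.005]

```text
clock: 11.78
position: [543.3, -80.9, 73.6]
ee_rot: [0.871, -0.492, 0.0, 0.001]
contact_force: [0.8, 0.6, -2.0]
gripper_width: 12.8
```

```bash
python3 st.py
```

```text
t 11.78 pos [543.3 -80.9  73.6] yaw -1.028 fix [0.0014 0.0001 0.    ] F [ 0.8  0.6 -2. ] M [ 0.232 -0.154 -0.052] w 12.8 j [ 0.15  0.43 -0.38  0.   -0.77  0.39]
```

Request:
servo_tool:
  turn:
    - [0, 0, 0.1]
    - [0, 0, 0.14]
    - [0, 0, 0.14]
    - [0, 0, 0.14]
    - [0, 0, 0.12]
  dp:
    - [0, 0, 0]
    - [0, 0, 0]
    - [0, 0, 0]
    - [0, 0, 0]
    - [0, 0, 0]
  fingers: [0.005, 0.005, 0.005, 0.005, 0.005]

```text
clock: 12.4
position: [544.4, -79.6, 73.6]
ee_rot: [0.983, -0.184, 0.002, -0.002]
contact_force: [0.8, 0.3, -3.1]
gripper_width: 12.9
```

```bash
python3 st.py
```

```text
t 12.4 pos [544.4 -79.6  73.6] yaw -0.37 fix [-0.0031  0.0042  0.    ] F [ 0.8  0.3 -3.1] M [ 0.003  0.003 -0.034] w 12.9 j [ 0.15  0.42 -0.38 -0.   -0.76  1.05]
```

Request:
servo_tool:
  turn:
    - [-0.003, 0.004, 0.05]
    - [0, 0, 0.04]
    - [0, 0, 0.04]
    - [0, 0, 0.03]
    - [0, 0, 0.03]
  dp:
    - [0, 0, 0]
    - [0, 0, 0]
    - [0, 0, 0]
    - [0, 0, 0]
    - [0, 0, 0]
  fingers: [0.005, 0.005, 0.005, 0.005, 0.005]

```text
clock: 13.02
position: [544.6, -79.2, 73.6]
ee_rot: [0.996, -0.087, 0.001, -0.001]
contact_force: [-0.4, -0.9, -1.5]
gripper_width: 13.4
```

```bash
python3 st.py
```

```text
t 13.03 pos [544.6 -79.2  73.6] yaw -0.174 fix [-0.0015  0.0014  0.    ] F [-0.4 -0.9 -1.5] M [-0.365  0.072 -0.576] w 13.4 j [ 0.15  0.43 -0.38 -0.   -0.77  1.25]
```

Request:
servo_tool:
  turn:
    - [0, 0, 0.03]
    - [0, 0, 0.03]
    - [0, 0, 0.03]
    - [0, 0, 0.03]
    - [0, 0, 0.03]
  dp:
    - [0, 0, 0]
    - [0, 0, 0]
    - [0, 0, 0]
    - [0, 0, 0]
    - [0, 0, 0]
  fingers: [0.005, 0.005, 0.005, 0.005, 0.005]

```text
clock: 13.65
position: [544.5, -79.0, 73.8]
ee_rot: [1.0, -0.021, 0.002, -0.004]
contact_force: [0.6, 0.4, -0.8]
gripper_width: 13.2
```

```bash
python3 st.py
```

```text
t 13.65 pos [544.5 -79.   73.8] yaw -0.042 fix [-0.0076  0.0033  0.    ] F [ 0.6  0.4 -0.8] M [-0.311 -0.25  -3.889] w 13.2 j [ 0.15  0.43 -0.37 -0.01 -0.77  1.39]
```

Request:
servo_tool:
  turn:
    - [0, 0, -0.06]
    - [0, 0, -0.06]
    - [0, 0, -0.03]
    - [-0.004, 0.002, 0]
    - [0, 0, 0]
  dp:
    - [0, 0, 0]
    - [0, 0, 0]
    - [0, 0, 0]
    - [0, 0, 0]
    - [0, 0, 0]
  fingers: [0.005, 0.005, 0.005, 0.005, 0.005]

```text
clock: 14.28
position: [544.6, -79.1, 73.6]
ee_rot: [0.996, -0.086, 0.0, 0.001]
contact_force: [0.0, -0.5, -1.1]
gripper_width: 13.3
```

```bash
python3 st.py
```

```text
t 14.28 pos [544.6 -79.1  73.6] yaw -0.171 fix [0.0012 0.0007 0.    ] F [ 0.  -0.5 -1.1] M [-0.198  0.009 -0.441] w 13.3 j [ 0.15  0.43 -0.38  0.   -0.77  1.25]
```

Request:
servo_tool:
  turn:
    - [0, 0, -0.08]
    - [0, 0, -0.12]
    - [0, 0, -0.12]
    - [0, 0, -0.12]
    - [0, 0, -0.12]
  dp:
    - [0, 0, 0]
    - [0, 0, 0]
    - [0, 0, 0]
    - [0, 0, 0]
    - [0, 0, 0]
  fingers: [0.005, 0.005, 0.005, 0.005, 0.005]

```text
clock: 14.9
position: [543.8, -80.2, 73.6]
ee_rot: [0.935, -0.355, -0.001, 0.003]
contact_force: [-0.8, -1.3, -0.7]
gripper_width: 13.1
```

```bash
python3 st.py
```

```text
t 14.9 pos [543.8 -80.2  73.6] yaw -0.726 fix [ 0.0052 -0.004   0.    ] F [-0.8 -1.3 -0.7] M [-0.014  0.089  0.286] w 13.1 j [ 0.15  0.43 -0.38  0.01 -0.77  0.69]
```

Request:
servo_tool:
  turn:
    - [0.005, -0.004, -0.12]
    - [0, 0, -0.12]
    - [0, 0, -0.12]
    - [0, 0, -0.1]
    - [0, 0, -0.06]
  dp:
    - [0, 0, 0]
    - [0, 0, 0]
    - [0, 0, 0]
    - [0, 0, 0]
    - [0, 0, 0]
  fingers: [0.005, 0.005, 0.005, 0.005, 0.005]

```text
clock: 15.52
position: [542.7, -80.9, 73.6]
ee_rot: [0.813, -0.582, -0.001, 0.002]
contact_force: [0.1, -1.0, -2.6]
gripper_width: 12.9
```

```bash
python3 st.py
```

```text
t 15.53 pos [542.7 -80.9  73.6] yaw -1.242 fix [ 0.0031 -0.0039  0.    ] F [ 0.1 -1.  -2.6] M [-0.085  0.006  0.067] w 12.9 j [ 0.15  0.43 -0.38  0.   -0.77  0.18]
```

Request:
servo_tool:
  turn:
    - [0.003, -0.004, -0.08]
    - [0, 0, -0.07]
    - [0, 0, -0.05]
    - [0, 0, -0.03]
    - [0, 0, 0]
  dp:
    - [0, 0, 0]
    - [0, 0, 0]
    - [0, 0, 0]
    - [0, 0, 0]
    - [0, 0, 0]
  fingers: [0.005, 0.005, 0.005, 0.005, 0.005]

```text
clock: 16.15
position: [542.2, -81.1, 73.6]
ee_rot: [0.744, -0.668, 0.0, 0.001]
contact_force: [-0.0, -0.6, -0.5]
gripper_width: 13.0
```

```bash
python3 st.py; sleep 0
python3 - <<'E'
from h import *
get_image('wrist')
s=read_state();c=get_image('wrist');save(c['img'],'w7.png')
c=get_image('scene');a=cv2.resize(c['img'][190:310,210:350],None,fx=3.5,fy=3.5,interpolation=cv2.INTER_CUBIC)
save(a,'s7.png')
E
python3 st.py
```

```text
t 16.15 pos [542.2 -81.1  73.6] yaw -1.463 fix [ 0.0023 -0.0017  0.    ] F [-0.  -0.6 -0.5] M [-0.114  0.009 -0.188] w 13.0 j [ 0.15  0.42 -0.38  0.   -0.77 -0.04]
t 16.3 pos [542.2 -81.1  73.6] yaw -1.464 fix [ 0.0023 -0.0017  0.    ] F [-1.  -0.3  0.6] M [ 0.012  0.052 -0.063] w 13.3 j [ 0.15  0.42 -0.38  0.   -0.77 -0.04]
```

View pics/w7.png

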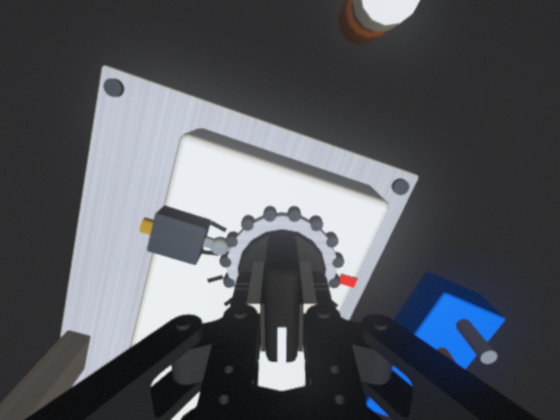

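The view shows the pointer line centred between the pads at (282,340), the red mark at (347,281) and the ball plunger at (219,246). I want to confirm the ball really sits in a notch.

Run:
```python
import cv2
a=cv2.imread('pics/w7.png')[190:310,200:360]
b=cv2.imread('pics/w6.png');b=cv2.resize(b,(560,420),interpolation=cv2.INTER_AREA)[145:245,225:325]
a=cv2.resize(a,None,fx=5,fy=5,interpolation=cv2.INTER_CUBIC);cv2.imwrite('pics/w7c.png',a)
```

```text
(no output)
```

View pics/w7c.png

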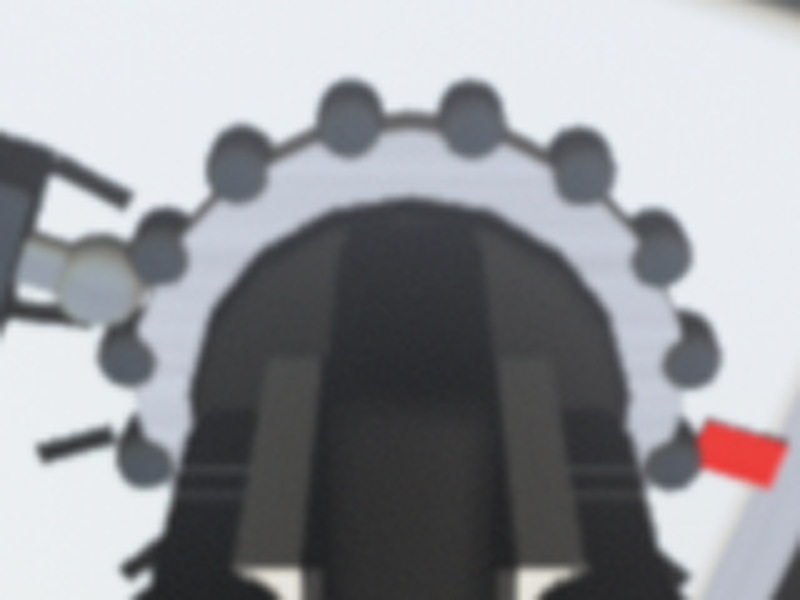

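The round bosses are teeth, and the ball at (100,280) sits in the gap between two of them, at (160,245) and (130,350), so it is in a notch. Yaw from the stop gives index ≈ 1.24. I'll make a small centring nudge and let it settle.

Request:
servo_tool:
  turn:
    - [0.002, -0.002, -0.015]
    - [0, 0, 0]
    - [0, 0, 0]
    - [0, 0, 0]
    - [0, 0, 0]
  dp:
    - [0, 0, 0]
    - [0, 0, 0]
    - [0, 0, 0]
    - [0, 0, 0]
    - [0, 0, 0]
  fingers: [0.005, 0.005, 0.005, 0.005, 0.005]

```text
clock: 16.92
position: [542.2, -81.1, 73.6]
ee_rot: [0.739, -0.673, 0.0, 0.0]
contact_force: [0.1, 0.8, -1.4]
gripper_width: 13.7
```

```bash
python3 st.py; python3 -c "
from h import *
for i in range(4): get_image('scene')
a=get_image('scene')['img'][190:310,210:350];save(cv2.resize(a,None,fx=4,fy=4,interpolation=cv2.INTER_CUBIC),'s8.png')"; python3 st.py
```

```text
t 16.93 pos [542.2 -81.1  73.6] yaw -1.477 fix [0.0006 0.     0.    ] F [ 0.1  0.8 -1.4] M [-0.119  0.085  0.036] w 13.7 j [ 0.15  0.42 -0.38  0.   -0.76 -0.05]
t 17.18 pos [542.2 -81.   73.6] yaw -1.477 fix [ 0.0006 -0.      0.    ] F [-0.4 -0.6 -1.6] M [-0.148  0.111  0.012] w 12.9 j [ 0.15  0.42 -0.38  0.   -0.76 -0.05]
```

View pics/s8.png

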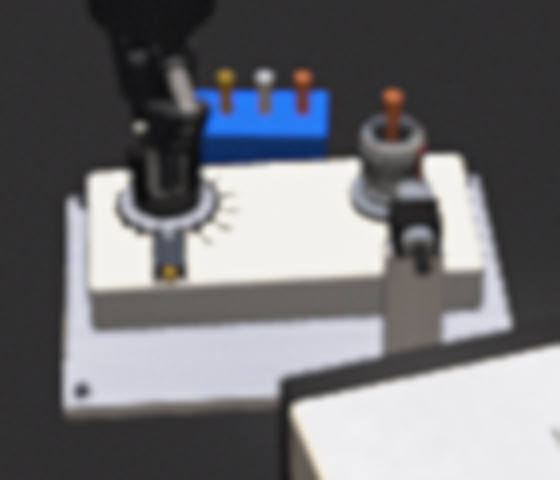

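The rod stands upright in the chuck at (393,110), and the gripper holds the knob at (165,160). The torque about the knob axis is about zero. I'll hand the job in.

```bash
python3 -c "
from bench import *
print(job_done())"
```

```text
the job is handed in; nothing more can be done
None
```

The rod is gripped tight and upright in the chuck, and the knob sits in the third click with the fingers still holding it. I handed the job in at about 17 s of the 51 s allowed.

- **Chuck:** I turned the sleeve clockwise 1.49 rad in one grasp. The torque rose from 0.15 N m of drag to 0.65 N m, above the 0.2 to 0.3 N m given for tight, so it may be tighter than needed or have reached the end of its travel. The close-up shows the jaws on the rod, which stands upright.
- **Knob:** I turned it anticlockwise to the hard stop and then clockwise to about 1.25 rad from home; the third click is 1.257. The last check showed about 0.01 N m about the knob axis, and the ball was seated between two teeth.
- **Stop pushed harder than planned:** the second push against the home stop, made to confirm it, reached 3.9 N m. It sprang back to the same angle and torque as before, so nothing slipped.
- **Checks that disagreed:** the first camera estimates put the knob's start at about 0.63 rad; a closer view and the turn back to the stop both gave 0.80 rad.
- **Bystanders:** nothing came into contact with the other things on the bench that I could see, but I did not re-measure their positions at the end.

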